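# Pack the master gear and screw its canister shut

### The arm

A 7-joint arm with a two-finger parallel gripper is mounted at the origin on the work surface. World frame = base frame: x ahead of the robot, y to its left, z up, the work surface at z = 0. Lengths are in m, angles in rad, forces in N, time in s.
With the tool pointing down it reaches from about 0.4 to 0.85 m from the base axis. Payload 10.4 kg.
Tool frame: the origin (TCP) lies midway between the tips of the shut fingers; the grasp point (between the pads) lies 19 mm behind it; z points along the fingers, y is the line along which they close (so a half turn about z gives the same grasp; the last joint's range is limited). The gripper opens to 87 mm and grips with 3 to 60 N. Pads are 19 mm wide; open, the fingers measure 117 mm over their backs; the gripper's body (75 mm by 190 mm) begins 51 mm behind the grasp point.
Start: joints at [-1.242, 0.332, -0.065, 1.46, 0.022, 1.35, -0.088], TCP at [0.215, 0.587, 0.223] pointing down, gripper open.
Joint ranges: [-2.6, 2.6], [-0.5, 2.12], [-1.47, 1.34], [0.16, 2.42], [-1.27, 4.41], [0.06, 2.06], [-2.6, 2.6]. Speed limits (rad/s): [2.22, 2.22, 2.79, 2.79, 3.14, 3.14, 3.14].

### API

Orientations are given as a unit quaternion [x, y, z, w].
In Python, from bench import r gives the robot as it stands.
- The arm moves only by the tool arm_command, never from a script. Its argument "moves" is one flat list of numbers, 4 for each row, row after row: the shift along the tool's x, y, z in cm, then the turn about the tool's z in degrees. A call has 1 to 12 rows; each row shifts and turns the commanded pose from where the row before left it, along the tool's axes as they then stand; what a row does not reach is not made up. A row lasts 1/12 s, in which the tool goes at most 41.7 mm and 7.16 degrees, less where a joint would pass 70% of its speed; a pose out of reach is approached as far as the arm can. A call with a gripper value outside its range is refused whole. "fingers" is the opening in per cent of the stroke, from 0 (shut) to 100 (fully open), set as the call begins (left out, the last holds). The fingers move at their own pace and stop on an object; "squeeze" is the grip in N (left out, the last holds). Time passes only in rows, so rows that do not move let the fingers close. It gives the time, the measured TCP pose, the force, the opening and the grip force at its end, in the units of the state.
- r.read_state(): the state, without advancing time (a new reading comes with each control period).
- r.camera(name): name is "side" or "top"; returns the picture (400x640x3 uint8, red, green, blue); there is no depth.
- r.camera_info(name): a dict with "fx", "fy", "cx", "cy" (pixels), "origin" and "attitude" of the camera in the world. Camera axes: x right, y up, looking along -z (the intrinsics and any distortion apply to the point x, -y, -z); pixel columns grow to the right and rows downward; lengths in m; the calibration is good to about 2 mm. A picture is of the moment at which its call begins. camera_info takes no time and is no camera call.
- r.close_job(): hands the job in; it is judged then, once.
The state is a dict: "time": time; "joint_positions": joint angles; "joint_vel": joint speeds; "joint_torque": joint torques, N m; "ee_pos": TCP position; "eef_rot": TCP orientation; "ft_force": force on the tool from outside, world axes, zero at the start; "torque": the same for the moment, N m; "width": finger opening in m; "grip_force": force on a finger pad.
Only numpy, scipy, OpenCV 4.12 (cv2) and the standard library are available. Lean on these libraries where they do the work, as an engineer would, in place of code of your own. Each camera call takes 0.05 s, during which the arm holds its last target. There are 200 camera calls.

### The job

Put the master gear away: lower it, without letting it fall, arbor up into the white canister held in the chuck. Then set the orange lid squarely on the neck so that it rests on top of the threads, turn it backward (anticlockwise from above) until it drops into the thread starts, and turn it forward (clockwise) until it is fully home with its black pointer at a black mark of the canister. Let go, and leave the other things on the bench where they are.

Things in the scene. Friction and masses are not known exactly. Their poses are not given: they have to be found in the camera images.
- master_gear: Dark steel helical gear, 64 mm diameter, 28 mm thick, with an upright bright arbor; stands on its flat face. Origin at the centre of its underside, z up along the arbor. A 38 mm collar reaches to z = 34 mm, then the round arbor, 24 mm diameter with a copper band, to the top at z = 96 mm. About 0.6 kg.
- arbor_grip (a point): Point on the arbor's axis 80 mm above the gear's underside (16 mm below the top): a good height to grip.
- chuck: Three-jaw bench chuck bolted to the bench, flange 224 mm and body 200 mm in diameter, its top 70 mm above the bench, jaws to 98 mm; it holds the canister. Origin on its axis at bench level. It does not move.
- canister: White canister clamped upright in the chuck; it cannot turn. Body 116 mm in diameter. Origin at the centre of its mouth rim, 180 mm above the bench, z up. Round bore 83 mm in diameter. Neck 92 mm in outer diameter, tapering to 88 mm at the rim; a springy rubber seal ring stands 4 mm proud of the rim. Four closed marks at the canister's +x, +y, -x, -y; the four threads repeat every 90 deg.
- canister_floor (a point): Centre of the canister's inner floor, 102 mm below the rim, where the gear is to stand.
- thread_top (a point): Point on top of one of the four grey threads outside on the neck, 55 deg clockwise (seen from above) of closed_mark0. The threads stand 5 mm proud of the neck, are 3 mm thick and slope down clockwise by 4 mm in 70 deg, tops 9 to 13 mm below the rim. Each runs from 26 deg clockwise of a closed mark to an upright stop rib at 96 deg, as tall as the thread's upper end.
- thread_start (a point): Open start of one thread, 18 deg clockwise of closed_mark0 (rib at 6 to 10 deg, opening at 10 to 26 deg). A lug lying on a thread is stopped by the rib when turned forward; turned backward it climbs, then drops about 7 mm into the start, and the rib stops it there. From there, forward, it runs under the thread and is drawn down 3 mm against the seal to the next rib.
- closed_mark0 (a point): Black mark, 6 x 22 mm, on the canister's side, 62.5 mm from its axis towards the canister's +x, 28 mm below the rim. The lid is home when its pointer stands at one of the four marks.
- closed_mark1 (a point): The same towards +y.
- closed_mark2 (a point): The same towards -x.
- closed_mark3 (a point): The same towards -y.
- lid: Orange screw lid, 114 mm in diameter, 0.16 kg, lying right way up (open side down). Origin at the centre of the skirt's underside, z up. Skirt and top 27 mm high, inside depth 21 mm. It lies 10 to 14 mm (origin below the canister's rim) when resting on threads or ribs, 17 mm dropped in the thread starts, 20 mm home. Drops by its own weight: leave it free to sink as it turns.
- lid_lug (a point): One of four lugs inside the skirt's foot, at the lid's +x, +y, -x, -y; 12 deg wide, 3 mm thick. 95.6 mm between opposite lugs: set the lid within about 3 mm of the canister's axis. Pointer angle clockwise of a closed mark: 23 to 88 deg the lugs lie on the threads, 0 to 15 on the ribs, 16 to 20 they drop straight in, at a mark (after the turn forward) it is home.
- lid_grip (a point): Middle of the lid's bar grip, 48 mm above the lid's underside. The straight bar stands across the lid's top along the lid's x axis, 76 mm long, 18 mm wide, from 27 to 59 mm above the underside. Fingers slightly slack about the bar can turn the lid and let it sink. Pulling it home takes about 0.4 N m.
- lid_pointer (a point): Black pointer line on the lid's skirt and top edge, at the lid's +x, 57 mm from its axis, 13 mm above its underside.
- ring_gauge: Bystander: steel ring gauge, 84 mm diameter, 22 mm high. Leave it.
- chuck_key: Bystander: steel T-handle chuck key, 130 mm, lying. Leave it.
- caliper: Bystander: digital caliper, 230 mm long, lying. Leave it.
- test_gear: Bystander: bright gear, 96 mm diameter, 28 mm high, lying flat. Leave it.
- v_block: Bystander: steel V-block, 90 x 70 x 52 mm. Leave it.
- blue_jar: Bystander: grey jar with a blue lid, 84 mm diameter, 98 mm high. Leave it.
Not all that is in view belongs to the job. There is more than one size of the lid; the one meant has the size given above.

How it is judged:
On the way, in this order (a step that is already met when the one before it is completed fails the run):
1. the master gear stands in the canister, arbor up, on its floor, and is let go (z of master_gear in the frame of canister below -0.097 m and horizontal distance between master_gear and canister below 0.012 m and angle between master_gear's own z axis and vertical below 0.1 rad and contact force between the fingers and master_gear below 0.1 N), for 0.2 s.
2. the lid rests squarely on top of the threads, not yet dropped in (z of lid in the frame of canister between -0.0152 and -0.0085 m and horizontal distance between lid and canister below 0.004 m and angle between lid's own z axis and vertical below 0.05 rad and contact force between lid and canister above 0.3 N), for 0.1 s.
3. turned backward, the lid has dropped into the thread starts (z of lid in the frame of canister below -0.0162 m and horizontal distance between lid and canister below 0.004 m and angle between lid's own z axis and vertical below 0.05 rad), for 0.1 s.
At the end, for the whole second after the job is handed in: The lid is screwed home on the canister: pointer within about 10 degrees of a closed mark, drawn down to within about 1 mm of its lowest place (20 mm below the rim), level and centred; the master gear stands upright on the canister's floor; the lid is released and at rest ((horizontal distance between lid_pointer and closed_mark0 below 0.0115 m or horizontal distance between lid_pointer and closed_mark1 below 0.0115 m or horizontal distance between lid_pointer and closed_mark2 below 0.0115 m or horizontal distance between lid_pointer and closed_mark3 below 0.0115 m) and z of lid in the frame of canister between -0.0225 and -0.0188 m and horizontal distance between lid and canister below 0.004 m and angle between lid's own z axis and vertical below 0.05 rad and z of master_gear in the frame of canister below -0.097 m and horizontal distance between master_gear and canister below 0.012 m and angle between master_gear's own z axis and vertical below 0.1 rad and linear speed of lid below 0.01 m/s and contact force between the fingers and lid below 0.1 N); the robot touches nothing.
It fails at once if a bystander is pushed more than 25 mm from its place (distance of any of ring_gauge, chuck_key, caliper, test_gear, v_block, blue_jar from where it was at the start of the episode above 0.025 m).
It fails at once if the master gear falls freely into or onto the canister (faster than a fall of about 1 cm) (horizontal distance between master_gear and canister below 0.06 m and linear speed of master_gear above 0.45 m/s and contact force between the fingers and master_gear below 0.1 N).
It also fails if it takes over 62 s, if anything falls off the work surface, if the arm or the gripper's body presses on something with over 40 N, if the wrist force passes 120 N, or if a joint passes its speed limit or range.

## Working session

There is one attempt and no reset: what is moved stays moved. The work goes in short steps, Python scripts to look and compute and a tool call to move; the robot and the scene stay as the last step left them, time stands still between calls to the robot, and variables do not carry over. Pictures are saved under pics/ and viewed, at most 10 in all, crops included, and the job is handed in when it is done.

Besides the shell and the picture viewer there is one more tool, called after "Emit:" in YAML: its name, and indented under it one key for each argument. arm_command: Moves the arm, as the interface text tells. Its arguments: {"type":"object","properties":{"moves":{"type":"array"},"fingers":{"type":"number"},"squeeze":{"type":"number"}},"required":["moves"]}

```bash
mkdir -p pics; ls
python3 - <<'E'
from bench import r
import cv2
for n in ("side","top"):
    im=r.camera(n); cv2.imwrite(f"pics/{n}0.png",im[:,:,::-1]); print(n,r.camera_info(n))
s=r.read_state(); print(s)
E
```

```text
pics
side {'fx': 494.2408837628215, 'fy': 494.2408837628215, 'cx': 320.98295561440074, 'cy': 195.70215914951703, 'origin': array([-0.43175426, -0.99922754,  1.27945518]), 'attitude': array([ 0.39304181, -0.14872578, -0.33363225,  0.84385324])}
top {'fx': 441.79997338496094, 'fy': 441.79997338496094, 'cx': 321.21593146730896, 'cy': 194.86348505224603, 'origin': array([ 0.20521451, -0.00325153,  1.43661625]), 'attitude': array([-0.07022792,  0.07845728,  0.72363805, -0.68210004])}
{'time': 0.1, 'joint_positions': array([-1.24158419,  0.33279636, -0.06471746,  1.46083947,  0.0216052 ,
        1.3498995 , -0.08850149]), 'joint_vel': array([-0.00125   , -0.00201497, -0.00060382, -0.00294247, -0.00122586,
       -0.00030331,  0.00056358]), 'joint_torque': array([ 1.83370132e-03, -6.24545217e+01,  2.49026238e-02, -3.90718997e+01,
       -6.13476592e-02,  3.65108124e-02,  1.83574900e-05]), 'ee_pos': array([0.2152526 , 0.58640233, 0.22184977]), 'eef_rot': array([ 1.74983032e-01,  9.84571252e-01, -6.18085475e-04, -8.17343550e-05]), 'ft_force': array([-0.4472272 , -0.38420581,  0.16186355]), 'torque': array([-0.01388941, -0.03628262, -0.03088368]), 'grip_force': 0.0, 'width': 0.08700252624549303}
```

View pics/side0.png

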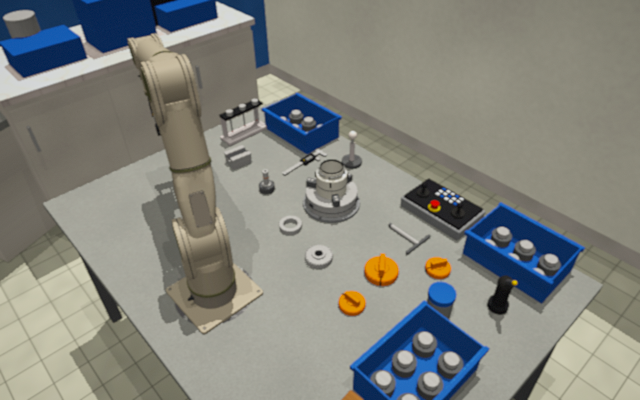

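View pics/top0.png

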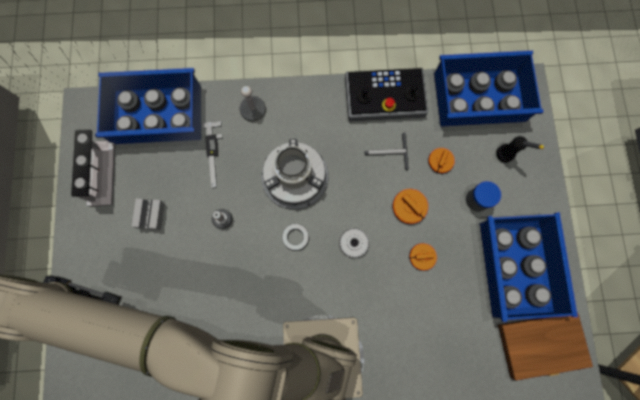

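Side view: gear at about (267,183), canister (330,168), lids (381,269), (437,267) and (351,302). Top view: gear (221,218), canister mouth (292,165), lids (410,206), (441,160) and (423,256). The lid at (410,206) looks the largest. Next I'll take closer crops and measure.

```bash
cat > h.py <<'E'
import numpy as np, cv2
from scipy.spatial.transform import Rotation as R
from bench import r
I={n:r.camera_info(n) for n in("side","top")}
def ray(n,u,v):
    c=I[n]; d=np.array([(u-c['cx'])/c['fx'],-(v-c['cy'])/c['fy'],-1.])
    return np.array(c['origin']),R.from_quat(c['attitude']).apply(d)
def plane(n,u,v,z):
    o,d=ray(n,u,v); return o+d*(z-o[2])/d[2]
def proj(n,p):
    c=I[n]; q=R.from_quat(c['attitude']).inv().apply(np.array(p)-c['origin'])
    return np.array([c['cx']-c['fx']*q[0]/q[2],c['cy']+c['fy']*q[1]/q[2]])
def tri(a,b):
    (o1,d1),(o2,d2)=ray("side",*a),ray("top",*b)
    s=np.linalg.lstsq(np.c_[d1,-d2],o2-o1,rcond=None)[0]
    p,q=o1+s[0]*d1,o2+s[1]*d2; return (p+q)/2,np.linalg.norm(p-q)
def orange(im):
    h=cv2.cvtColor(im,cv2.COLOR_RGB2HSV); return cv2.inRange(h,(5,150,110),(22,255,255))
def crop(im,x,y,w=66,h=50,s=6):
    return cv2.resize(im[y-h//2:y+h//2,x-w//2:x+w//2],None,fx=s,fy=s,interpolation=cv2.INTER_CUBIC)
E
python3 - <<'E'
from h import *
S=cv2.imread("pics/side0.png");T=cv2.imread("pics/top0.png")
m=np.vstack([np.hstack([crop(T,221,216),crop(T,293,172)]),np.hstack([crop(S,267,181),crop(S,331,185)])])
cv2.imwrite("pics/m1.png",m)
m=np.hstack([crop(T,410,206),crop(S,381,269)]); cv2.imwrite("pics/m2.png",m)
for n,im in(("top",T),("side",S)):
    cs,_=cv2.findContours(orange(im[:,:,::-1].copy()),cv2.RETR_EXTERNAL,cv2.CHAIN_APPROX_NONE)
    for c in cs:
        if cv2.contourArea(c)>200:
            P=np.array([plane(n,*p,0.02)[:2] for p in c[:,0]],np.float32)
            print(n,cv2.boundingRect(c),cv2.minEnclosingCircle(P),cv2.contourArea(P))
E
```

```text
top (504, 318, 87, 61) ((-0.0044709849171340466, -0.6899881958961487), 0.13841558992862701) 0.034265481636542916
top (410, 244, 26, 26) ((0.28886476159095764, -0.3393641710281372), 0.04245596379041672) 0.005168861299748029
top (393, 189, 35, 35) ((0.45416226983070374, -0.3164405822753906), 0.057264480739831924) 0.009615662625895638
top (429, 148, 25, 25) ((0.6030372381210327, -0.43627700209617615), 0.042834702879190445) 0.005226542163291548
side (339, 291, 27, 25) ((0.28226110339164734, -0.34480220079421997), 0.047718215733766556) 0.005899299663465474
side (425, 257, 26, 22) ((0.6002752780914307, -0.4455111622810364), 0.04969155415892601) 0.006031629498582269
side (365, 254, 34, 32) ((0.4542390704154968, -0.3166477382183075), 0.07045604288578033) 0.011053082846189888
```

View pics/m1.png

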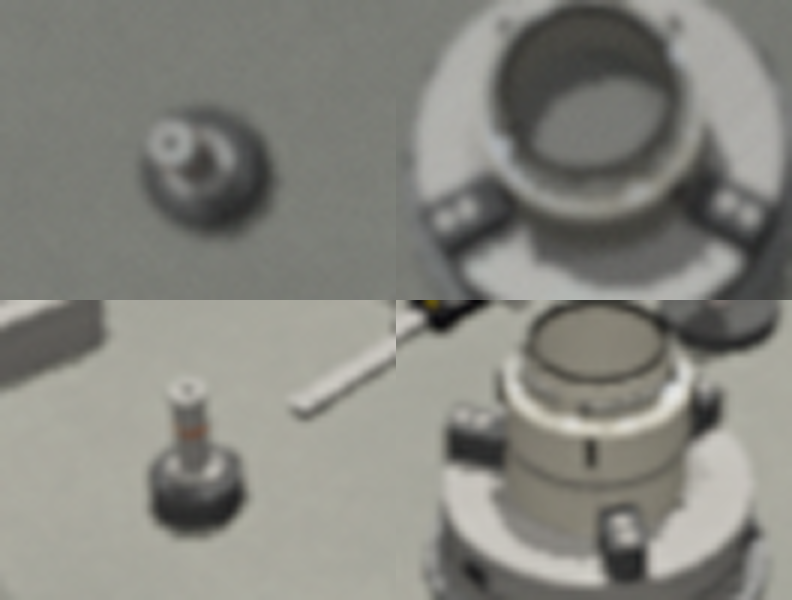

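View pics/m2.png

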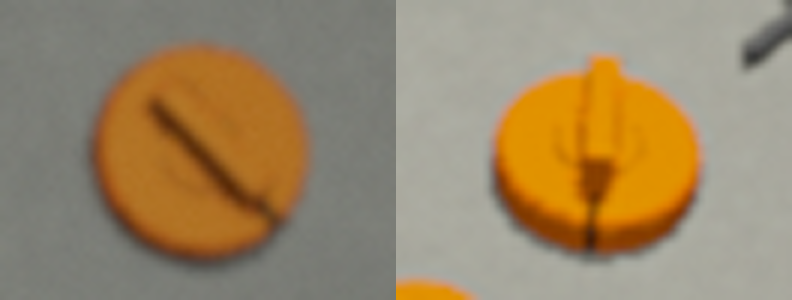

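The crops show the gear's arbor top at (171,144) in the top crop and (187,90) in the side crop. The seal ring centre is near (587,88) in top and (600,42) in side, with one black mark at (590,153) in side. The lid pointer is at the lower right in top, and the big lid's 57 mm radius confirms it is the right one.

Run:
```python
from h import *
g=lambda cx,cy,px,py:(cx-33+(px+.5)/6-.5, cy-25+(py+.5)/6-.5)
a=tri(g(267,181,187,90),g(221,216,171,144)); print("arbor",a)
print("base top", plane("top",*g(221,216,207,172),0.014), "base side",plane("side",*g(267,181,196,190),0.014))
print("can rim tri",tri(g(331,185,600-396,42),g(293,172,587-396,88)))
ct=plane("top",*g(293,172,587-396,88),.182);cs=plane("side",*g(331,185,600-396,42),.182);print(ct,cs)
S=cv2.imread("pics/side0.png");T=cv2.imread("pics/top0.png")
for n,im,x,y in(("side",S,331,170),("top",T,293,165)):
    gr=cv2.cvtColor(im,cv2.COLOR_BGR2GRAY); 
    # dark seal ring: radial min along rays from expected centre
    c0=(ct+cs)/2; P=[]
    for t in np.radians(np.arange(0,360,6)):
        rr=np.arange(.036,.052,.0005); pts=np.array([proj(n,[c0[0]+q*np.cos(t),c0[1]+q*np.sin(t),.183]) for q in rr],np.float32)
        v=cv2.remap(gr,pts[None,:,0],pts[None,:,1],cv2.INTER_CUBIC)[0]
        q=rr[v.argmin()]; P.append([c0[0]+q*np.cos(t),c0[1]+q*np.sin(t)])
    P=np.array(P,np.float32); print(n,"ring",cv2.fitEllipse(P), np.round(np.hypot(*(P-c0[:2]).T)*1e3)[::5])
m=plane("side",*g(331,185,590-396,153),.152); 
for c in(ct,cs): print("mark yaw",np.degrees(np.arctan2(*(m-c)[1::-1])),np.hypot(*(m-c)[:2]))
# lid
for n,q in(("top",g(410,206,272,213)),("side",g(381,269,593-396,225))):
    p=plane(n,*q,.025); print("pointer",n,p)
print("side bar ends", plane("side",*g(381,269,603-396,60),.059),plane("side",*g(381,269,597-396,157),.059))
for n,im in(("top",T),("side",S)):
    cs_,_=cv2.findContours(orange(im[:,:,::-1].copy()),cv2.RETR_EXTERNAL,cv2.CHAIN_APPROX_NONE)
    c=max((c for c in cs_ if cv2.boundingRect(c)[1]<290),key=cv2.contourArea)
    P=np.array([plane(n,*p,.027)[:2] for p in c[:,0]],np.float32); print(n,cv2.minEnclosingCircle(P),cv2.fitEllipse(P))
s=r.read_state(); print(R.from_quat(s['eef_rot']).as_matrix().round(3))
```

```text
arbor (array([0.44901783, 0.29745968, 0.09729851]), np.float64(0.002079705980423987))
base top [0.4467207  0.29746273 0.014     ] base side [0.447967   0.29604376 0.014     ]
can rim tri (array([0.58108121, 0.05515619, 0.17984839]), np.float64(0.0024794755694584215))
[0.57936112 0.0557266  0.182     ] [0.58034128 0.05266463 0.182     ]
side ring ((0.5808216333389282, 0.052635569125413895), (0.07722148299217224, 0.08654145151376724), 53.70626449584961) [39. 40. 39. 39. 39. 41. 40. 41. 41. 40. 40. 42.]
top ring ((0.5763334035873413, 0.05489570274949074), (0.07834367454051971, 0.0833655372262001), 106.61279296875) [39. 38. 40. 40. 39. 45. 43. 44. 42. 37. 38. 37.]
mark yaw -136.2388019509109 0.07287490262726963
mark yaw -138.55404339986646 0.07152336882419326
pointer top [ 0.41724155 -0.35023236  0.025     ]
pointer side [ 0.41167355 -0.35355677  0.025     ]
side bar ends [ 0.48115458 -0.2956121   0.059     ] [ 0.42557798 -0.34093579  0.059     ]
top ((0.45293208956718445, -0.31489303708076477), 0.056982021778821945) ((0.45298677682876587, -0.3144189715385437), (0.10901245474815369, 0.11154695600271225), 46.35722351074219)
side ((0.44931474328041077, -0.32044148445129395), 0.07006501406431198) ((0.4480533301830292, -0.3231607675552368), (0.10852987319231033, 0.12963606417179108), 125.77851867675781)
[[-0.939  0.345 -0.   ]
 [ 0.345  0.939 -0.001]
 [-0.    -0.001 -1.   ]]
```

```bash
cat >> h.py <<'E'
def yaw(q): a=R.from_quat(q).as_matrix()[:,0]; return np.degrees(np.arctan2(a[1],a[0]))
def go(*P):
    s=r.read_state(); M=R.from_quat(s['eef_rot']).as_matrix(); p=s['ee_pos']
    print("t %.2f"%s['time'],p.round(4),"yaw %.1f"%yaw(s['eef_rot']),"tilt z",M[:,2].round(4),"F",s['ft_force'].round(1),"w %.4f g %.1f"%(s['width'],s['grip_force']),"q",s['joint_positions'].round(2))
    for t in P: print(t,"-> cm",(M.T@(np.array(t)-p)*100).round(2)); p=np.array(t)
E
python3 -c "
from h import *
go([.449,.297,.2],[.449,.297,.061])"
```

```text
t 0.10 [0.2153 0.5864 0.2218] yaw 159.8 tilt z [-4.0e-04 -1.2e-03 -1.0e+00] F [-0.4 -0.4  0.2] w 0.0870 g 0.0 q [-1.24  0.33 -0.06  1.46  0.02  1.35 -0.09]
[0.449, 0.297, 0.2] -> cm [-31.92 -19.11   2.21]
[0.449, 0.297, 0.061] -> cm [ 0.    0.02 13.9 ]
```

Emit:
arm_command:
  moves: [-2.66,-1.59,0.18,0,-2.66,-1.59,0.18,0,-2.66,-1.59,0.18,0,-2.66,-1.59,0.18,0,-2.66,-1.59,0.18,0,-2.66,-1.59,0.18,0,-2.66,-1.59,0.18,0,-2.66,-1.59,0.18,0,-2.66,-1.59,0.18,0,-2.66,-1.59,0.18,0,-2.66,-1.59,0.18,0,-2.66,-1.59,0.18,0]
  fingers: 100
  squeeze: 60

```text
time: 1.1
ee_pos: [0.4499, 0.2962, 0.2007]
eef_rot: [0.175, 0.985, -0.0, -0.0]
ft_force: [1.3, -0.1, 0.6]
width: 0.0866
grip_force: 0.0
```

Emit:
arm_command:
  moves: [0,0,0,0,0,0,0,0,0,0,0,0]

```text
time: 1.35
ee_pos: [0.4487, 0.2982, 0.2007]
eef_rot: [0.175, 0.985, 0.0, -0.0]
ft_force: [0.6, 0.7, 0.4]
width: 0.087
grip_force: 0.0
```

Run:
```python
from h import *
S=r.camera("side")[:,:,::-1].copy();T=r.camera("top")[:,:,::-1].copy()
go([.449,.297,.1],[.449,.297,.061])
cv2.imwrite("pics/m3.png",np.vstack([np.hstack([crop(T,221,206),crop(T,293,172)]),np.hstack([crop(S,267,171),crop(S,331,185)])]))
cv2.imwrite("pics/side1.png",S);cv2.imwrite("pics/top1.png",T)
```

```text
t 1.45 [0.4483 0.2989 0.2008] yaw 160.0 tilt z [-5.e-04  3.e-04 -1.e+00] F [ 0.1  1.9 -0.5] w 0.0869 g 0.0 q [-0.82  0.15  0.16  1.73 -0.03  1.26  0.57]
[0.449, 0.297, 0.1] -> cm [-0.13 -0.16 10.08]
[0.449, 0.297, 0.061] -> cm [-0.  -0.   3.9]
```

View pics/m3.png

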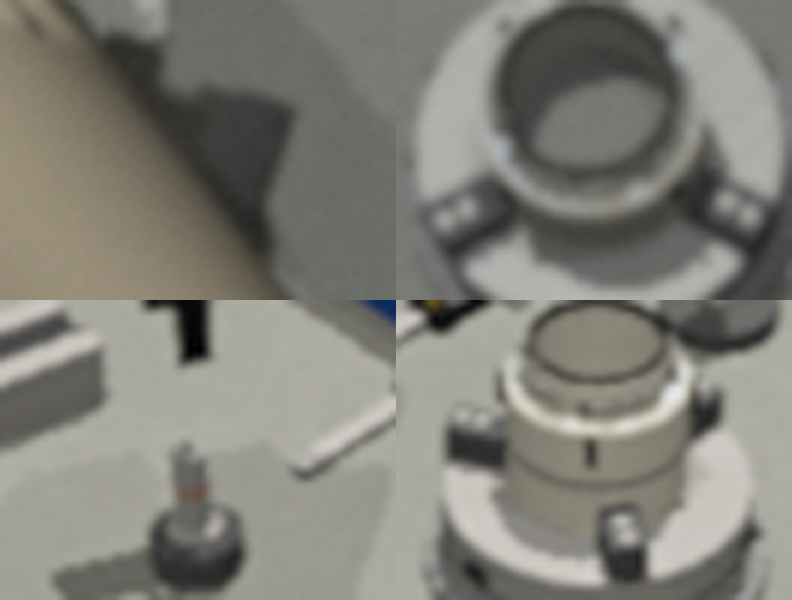

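The fingers hang above the gear, with the fingertip at about (195,55) in the side crop and the arbor just below at (188,150). The canister is unchanged. I'll descend and grip.

Emit:
arm_command:
  moves: [-0.06,-0.08,1.5,0,-0.06,-0.08,1.5,0,0,0,1.5,0,0,0,1.5,0,0,0,1.5,0,0,0,1.5,0,0,0,1.5,0,0,0,1.5,0,0,0,1.0,0,0,0,1.0,0,0,0,0,0,0,0,0,0]

```text
time: 2.45
ee_pos: [0.4496, 0.296, 0.0609]
eef_rot: [0.175, 0.985, -0.0, -0.0]
ft_force: [-0.1, 0.2, -0.3]
width: 0.0871
grip_force: 0.0
```

Emit:
arm_command:
  moves: [0,0,0,0,0,0,0,0,0,0,0,0,0,0,0,0,0,0,0,0,0,0,0,0,0,0,0,0,0,0,0,0,0,0,0,0]
  fingers: 0
  squeeze: 45

```text
time: 3.2
ee_pos: [0.4498, 0.2957, 0.0609]
eef_rot: [0.175, 0.985, 0.0, 0.0]
ft_force: [-0.5, -0.1, 1.0]
width: 0.0351
grip_force: 0.0
```

Run:
```python
from h import *
go([.448,.297,.278],[.58,.054,.278],[.58,.054,.141])
```

```text
t 3.20 [0.4498 0.2957 0.0609] yaw 159.8 tilt z [ 0.  0. -1.] F [-0.5 -0.1  1. ] w 0.0351 g 0.0 q [-0.8   0.29  0.15  1.88 -0.05  0.97  0.6 ]
[0.448, 0.297, 0.278] -> cm [  0.22   0.06 -21.71]
[0.58, 0.054, 0.278] -> cm [-20.77 -18.26  -0.  ]
[0.58, 0.054, 0.141] -> cm [-0.  -0.  13.7]
```

Still closing; wait, then lift.

Emit:
arm_command:
  moves: [0,0,0,0,0,0,0,0,0,0,0,0,0,0,0,0,0,0,0,0,0,0,0,0]

```text
time: 3.7
ee_pos: [0.4499, 0.2961, 0.0611]
eef_rot: [0.175, 0.985, 0.0, 0.0]
ft_force: [0.3, 1.9, 1.4]
width: 0.0234
grip_force: 44.9
```

Emit:
arm_command:
  moves: [0,0,-0.5,0,0,0,-1.5,0,0,0,-2,0,0,0,-2,0,0,0,-2.2,0,0,0,-2.2,0,0,0,-2.2,0,0,0,-2.2,0,0,0,-2.2,0,0,0,-2.2,0,0,0,-2,0,0,0,-0.7,0]

```text
time: 4.7
ee_pos: [0.4502, 0.2953, 0.2823]
eef_rot: [0.175, 0.985, 0.001, 0.001]
ft_force: [0.9, -0.1, -4.2]
width: 0.0231
grip_force: 44.9
```

Run:
```python
from h import *
S=r.camera("side")[:,:,::-1].copy()
go([.58,.054,.278])
cv2.imwrite("pics/m4.png",crop(S,267,145,80,90,6))
```

```text
t 4.75 [0.4503 0.2955 0.2822] yaw 159.8 tilt z [ 0.0017  0.0012 -1.    ] F [-0.2  0.1 -4.6] w 0.0227 g 44.9 q [-0.82  0.11  0.17  1.61 -0.02  1.42  0.57]
[0.58, 0.054, 0.278] -> cm [-20.51 -18.2    0.41]
```

View pics/m4.png

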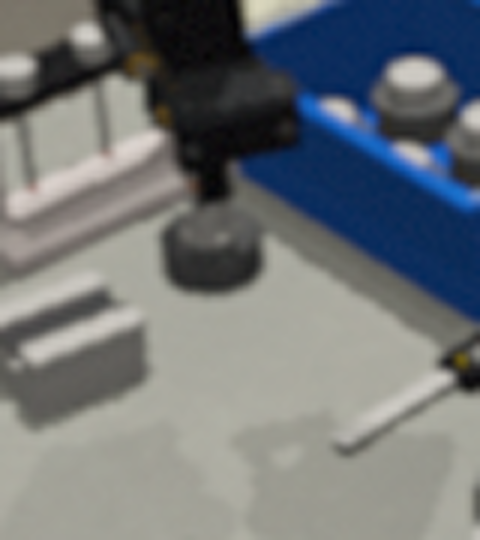

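The gear hangs upright in the fingers, centred at about (212,245), clear of the bench. I'll carry it over the canister.

Emit:
arm_command:
  moves: [-1.0,-0.9,0,0,-1.9,-1.7,0,0,-1.9,-1.7,0,0,-1.9,-1.7,0,0,-1.9,-1.7,0,0,-1.9,-1.7,0,0,-1.9,-1.7,0,0,-1.9,-1.7,0,0,-1.9,-1.7,0,0,-1.9,-1.7,0,0,-1.6,-1.3,0,0,-0.8,-0.5,0,0]

```text
time: 5.75
ee_pos: [0.5803, 0.052, 0.278]
eef_rot: [0.177, 0.984, -0.001, -0.001]
ft_force: [0.7, -0.7, -5.2]
width: 0.0232
grip_force: 44.9
```

Emit:
arm_command:
  moves: [0,0,0,0,0,0,0,0,0,0,0,0,0,0,0,0]

```text
time: 6.08
ee_pos: [0.5797, 0.0576, 0.2795]
eef_rot: [0.174, 0.985, 0.0, -0.0]
ft_force: [-0.6, -0.2, -5.4]
width: 0.0232
grip_force: 44.9
```

Run:
```python
from h import *
S=r.camera("side")[:,:,::-1].copy();T=r.camera("top")[:,:,::-1].copy()
go([.58,.054,.278],[.58,.054,.20],[.58,.054,.141])
cv2.imwrite("pics/side2.png",S);cv2.imwrite("pics/top2.png",T)
cv2.imwrite("pics/m5.png",np.hstack([crop(S,331,155,66,90),crop(T,293,160,66,90)]))
for z in(.215,.2):
  print(z,proj("side",[.58,.054,z]))
```

```text
t 6.18 [0.5799 0.0572 0.2798] yaw 159.9 tilt z [-3.e-04  4.e-04 -1.e+00] F [-0.1 -0.6 -4.6] w 0.0231 g 44.9 q [-0.5   0.22  0.39  1.51 -0.08  1.43  1.11]
[0.58, 0.054, 0.278] -> cm [-0.12 -0.29  0.18]
[0.58, 0.054, 0.2] -> cm [-0.  -0.   7.8]
[0.58, 0.054, 0.141] -> cm [-0.  -0.   5.9]
0.215 [331.28591389 159.21549928]
0.2 [331.27680546 162.53157516]
```

View pics/m5.png

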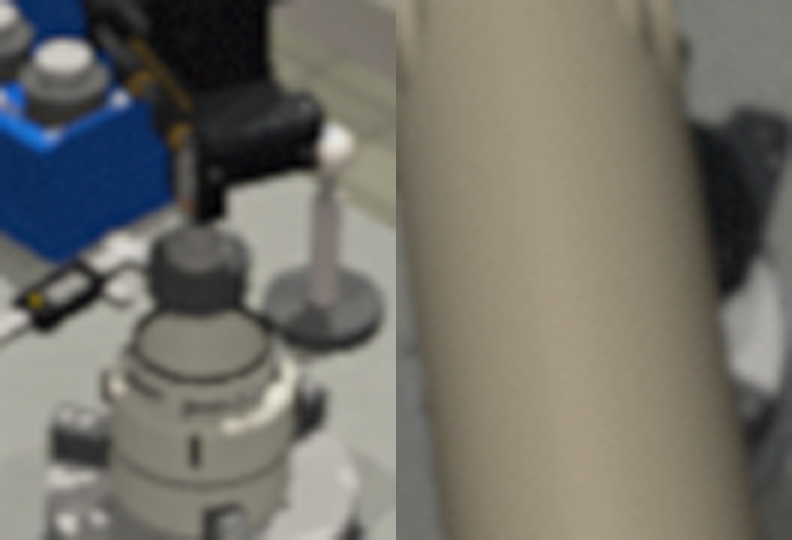

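The gear is over the mouth, its underside centre at about (197,290), about 1 px left of the canister axis at x=204. I'll correct this and lower it.

Emit:
arm_command:
  moves: [-0.1,-0.15,0,0,-0.1,-0.15,0.5,0,0,0,1.2,0,0,0,1.2,0,0,0,1.2,0,0,0,1.2,0,0,0,1.2,0,0,0,0,0]

```text
time: 6.85
ee_pos: [0.5796, 0.0525, 0.2114]
eef_rot: [0.175, 0.985, -0.001, -0.002]
ft_force: [-0.1, 0.2, -6.2]
width: 0.0227
grip_force: 44.9
```

Emit:
arm_command:
  moves: [0,0,1.2,0,0,0,1.2,0,0,0,1.2,0,0,0,1.2,0,0,0,1.0,0,0,0,0.6,0,0,0,0.3,0,0,0,0,0,0,0,0,0]

```text
time: 7.6
ee_pos: [0.5814, 0.0526, 0.1483]
eef_rot: [0.175, 0.985, 0.0, 0.0]
ft_force: [0.3, 0.7, -5.0]
width: 0.0231
grip_force: 44.9
```

```bash
python3 -c "
from h import *
go([.58,.054,.139])"
```

```text
t 7.60 [0.5814 0.0526 0.1483] yaw 159.8 tilt z [ 6.e-04  1.e-04 -1.e+00] F [ 0.3  0.7 -5. ] w 0.0231 g 44.9 q [-0.48  0.3   0.38  1.69 -0.12  1.17  1.14]
[0.58, 0.054, 0.139] -> cm [0.18 0.08 0.93]
```

Emit:
arm_command:
  moves: [0.05,0.03,0.15,0,0.05,0.03,0.15,0,0,0,0.15,0,0,0,0.15,0,0,0,0.15,0,0,0,0,0,0,0,0,0]

```text
time: 8.18
ee_pos: [0.5803, 0.0535, 0.1403]
eef_rot: [0.175, 0.985, -0.0, -0.0]
ft_force: [0.9, -0.2, -5.5]
width: 0.023
grip_force: 44.9
```

Emit:
arm_command:
  moves: [0,0,0.1,0,0,0,0.1,0,0,0,0,0,0,0,0,0]

```text
time: 8.52
ee_pos: [0.5807, 0.0537, 0.1391]
eef_rot: [0.175, 0.985, 0.0, 0.0]
ft_force: [-0.6, 0.4, 2.7]
width: 0.0227
grip_force: 44.9
```

It has touched the floor. Release narrowly, wait, then raise.

Emit:
arm_command:
  moves: [0,0,0,0,0,0,0,0,0,0,0,0,0,0,0,0,0,0,0,0,0,0,0,0]
  fingers: 40

```text
time: 9.02
ee_pos: [0.5804, 0.0534, 0.1384]
eef_rot: [0.175, 0.985, 0.0, 0.0]
ft_force: [0.6, -0.0, -0.4]
width: 0.0349
grip_force: 0.0
```

```bash
python3 -c "
from h import *
go()"
```

```text
t 9.02 [0.5804 0.0534 0.1384] yaw 159.8 tilt z [ 1.e-04  0.e+00 -1.e+00] F [ 0.6 -0.  -0.4] w 0.0349 g 0.0 q [-0.48  0.31  0.37  1.7  -0.12  1.15  1.14]
```

Emit:
arm_command:
  moves: [0,0,-0.5,0,0,0,-1.0,0,0,0,-1.5,0,0,0,-1.5,0,0,0,-1.5,0,0,0,-1.5,0,0,0,-1.5,0,0,0,-1.5,0,0,0,-1.5,0,0,0,-1.5,0,0,0,-1.5,0,0,0,-1.0,0]

```text
time: 10.02
ee_pos: [0.5807, 0.0534, 0.301]
eef_rot: [0.175, 0.985, 0.001, 0.001]
ft_force: [-0.1, -0.4, 0.1]
width: 0.035
grip_force: 0.0
```

Emit:
arm_command:
  moves: [0,0,0,6.5,0,0,0,6.5,0,0,0,6.5,0,0,0,6.5,0,0,0,6.5,0,0,0,6.5,0,0,0,6.5,0,0,0,6.5,0,0,0,6.5,0,0,0,6.5]
  fingers: 100

```text
time: 10.85
ee_pos: [0.5803, 0.0535, 0.299]
eef_rot: [0.679, 0.734, 0.0, 0.0]
ft_force: [0.7, -0.2, 0.2]
width: 0.0854
grip_force: 0.0
```

Emit:
arm_command:
  moves: [0,0,0,6.5,0,0,0,6.5,0,0,0,6.5,0,0,0,6.5,0,0,0,6.5,0,0,0,6.5,0,0,0,6.5,0,0,0,6.5,0,0,0,0]

```text
time: 11.6
ee_pos: [0.5804, 0.0535, 0.2989]
eef_rot: [0.932, 0.363, 0.0, -0.0]
ft_force: [0.5, -0.0, 0.1]
width: 0.0871
grip_force: 0.0
```

```bash
python3 -c "
from h import *
go([.453,-.3155,.22],[.453,-.3155,.10],[.453,-.3155,.03])"
```

```text
t 11.60 [0.5804 0.0535 0.2989] yaw 42.5 tilt z [ 3.e-04  2.e-04 -1.e+00] F [ 0.5 -0.   0.1] w 0.0871 g 0.0 q [-0.68  0.23  0.61  1.48 -0.13  1.47 -0.89]
[0.453, -0.3155, 0.22] -> cm [-34.33  18.58   7.88]
[0.453, -0.3155, 0.1] -> cm [-0. -0. 12.]
[0.453, -0.3155, 0.03] -> cm [-0. -0.  7.]
```

Emit:
arm_command:
  moves: [-2.0,1.1,0.4,0,-3.0,1.62,0.7,0,-3.0,1.62,0.7,0,-3.0,1.62,0.7,0,-3.0,1.62,0.7,0,-3.0,1.62,0.7,0,-3.0,1.62,0.7,0,-3.0,1.62,0.7,0,-3.0,1.62,0.7,0,-3.0,1.62,0.7,0,-3.0,1.62,0.7,0,-2.33,1.3,0.48,0]

```text
time: 12.6
ee_pos: [0.4536, -0.3188, 0.2196]
eef_rot: [0.93, 0.367, 0.0, 0.0]
ft_force: [0.2, 0.4, 0.4]
width: 0.0866
grip_force: 0.0
```

Emit:
arm_command:
  moves: [0,0,0,0,0,0,0,0,0,0,0,0]

```text
time: 12.85
ee_pos: [0.4556, -0.3158, 0.2198]
eef_rot: [0.93, 0.367, 0.0, -0.0]
ft_force: [0.4, 0.6, 0.0]
width: 0.0871
grip_force: 0.0
```

Run:
```python
from h import *
S=r.camera("side")[:,:,::-1].copy();T=r.camera("top")[:,:,::-1].copy()
go([.453,-.3155,.06],[.453,-.3155,.03])
cv2.imwrite("pics/top3.png",T)
cv2.imwrite("pics/m6.png",np.hstack([crop(S,381,255,66,90),crop(T,293,165,66,90)]))
```

```text
t 12.95 [ 0.456  -0.3151  0.2198] yaw 43.0 tilt z [ 5.e-04  5.e-04 -1.e+00] F [ 0.1  0.2 -0.4] w 0.0870 g 0.0 q [-0.22  0.22  0.86  1.69 -0.17  1.31 -0.14]
[0.453, -0.3155, 0.06] -> cm [-0.26 -0.17 15.98]
[0.453, -0.3155, 0.03] -> cm [-0.  0.  3.]
```

View pics/m6.png

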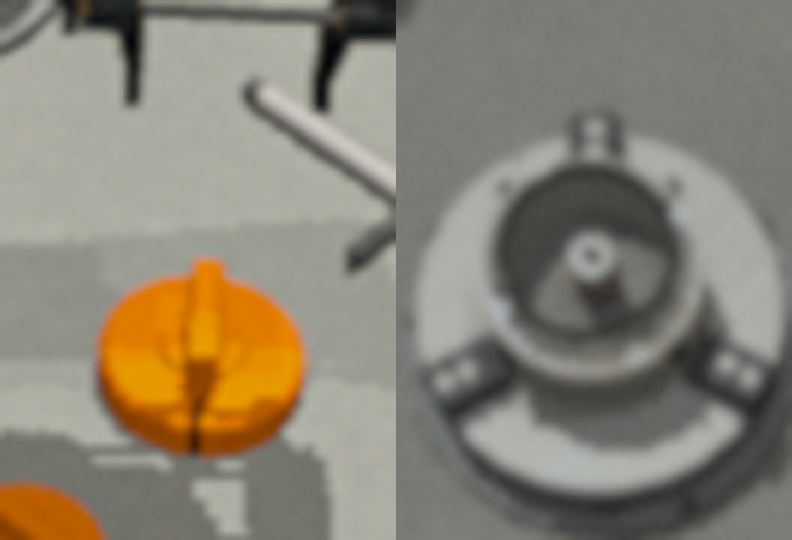

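The gear stands upright in the canister, its arbor top at (593,256) in the right crop. The dark seal outline spans about x 495–682 and y 165–343. On the left, the fingers straddle the bar, tips at x≈132 and 322, with the bar at about x 207.

Run:
```python
from h import *
g=lambda cx,cy,w,h,px,py:(cx-w//2+(px+.5)/6-.5, cy-h//2+(py+.5)/6-.5)
T=cv2.imread("pics/top3.png")
A=plane("top",*g(293,165,66,90,593-396,256),.174); C=plane("top",*g(293,165,66,90,588.5-396,254),.183)
print("arbor",A,"rim",C,"diff",C-A)
S0=cv2.imread("pics/side0.png")
gr=cv2.cvtColor(T,cv2.COLOR_BGR2GRAY)
# outer edge: strongest dark->bright gradient going outward
for n,im in(("top",T),("side",S0)):
    gr=cv2.GaussianBlur(cv2.cvtColor(im,cv2.COLOR_BGR2GRAY),(0,0),.6); c0=np.array([.579,.0545])
    for it in range(3):
        P=[]; rr=np.arange(.039,.051,.0004)
        for t in np.radians(np.arange(0,360,5)):
            pts=np.array([proj(n,[*(c0+q*np.array([np.cos(t),np.sin(t)])),.183]) for q in rr],np.float32)
            v=cv2.remap(gr,pts[None,:,0],pts[None,:,1],cv2.INTER_LINEAR)[0].astype(float)
            k=np.gradient(v).argmax(); P.append(c0+rr[k]*np.array([np.cos(t),np.sin(t)]))
        P=np.array(P); x=np.linalg.lstsq(np.c_[2*P,np.ones(len(P))],(P**2).sum(1),rcond=None)[0]
        rad=np.sqrt(x[2]+x[0]**2+x[1]**2); c0=x[:2]
    print(n,c0,rad,"spread",np.std(np.hypot(*(P-c0).T)))
go([.453,-.3155,.06],[.453,-.3155,.03])
```

```text
arbor [0.57849151 0.05328068 0.174     ] rim [0.57697906 0.05503714 0.183     ] diff [-0.00151245  0.00175646  0.009     ]
top [0.57496372 0.05524771] 0.04678530895818022 spread 0.0022611895909331425
side [0.57968778 0.05470068] 0.04441052775727081 spread 0.0020776085687464157
t 12.95 [ 0.456  -0.3151  0.2198] yaw 43.0 tilt z [ 5.e-04  5.e-04 -1.e+00] F [ 0.1  0.2 -0.4] w 0.0870 g 0.0 q [-0.22  0.22  0.86  1.69 -0.17  1.31 -0.14]
[0.453, -0.3155, 0.06] -> cm [-0.26 -0.17 15.98]
[0.453, -0.3155, 0.03] -> cm [-0.  0.  3.]
```

Emit:
arm_command:
  moves: [-0.13,-0.09,1.5,0,-0.13,-0.08,1.8,0,0,0,1.8,0,0,0,1.8,0,0,0,1.8,0,0,0,1.8,0,0,0,1.8,0,0,0,1.8,0,0,0,1.8,0,0,0,1.5,0,0,0,0.9,0,0,0,0.4,0]

```text
time: 13.95
ee_pos: [0.4522, -0.3156, 0.0316]
eef_rot: [0.93, 0.366, -0.0, -0.001]
ft_force: [-0.2, -0.1, 0.6]
width: 0.0872
grip_force: 0.0
```

Emit:
arm_command:
  moves: [0,0,0,0,0,0,0,0,0,0,0,0,0,0,0,0,0,0,0,0,0,0,0,0,0,0,0,0,0,0,0,0,0,0,0,0,0,0,0,0,0,0,0,0,0,0,0,0]
  fingers: 0
  squeeze: 30

```text
time: 14.95
ee_pos: [0.4521, -0.3169, 0.0326]
eef_rot: [0.931, 0.365, 0.0, 0.0]
ft_force: [-0.1, -0.5, -1.0]
width: 0.0178
grip_force: 29.9
```

Emit:
arm_command:
  moves: [0,0,0,0,0,0,0,0,0,0,0,0,0,0,0,0]

```text
time: 15.28
ee_pos: [0.4521, -0.3169, 0.0326]
eef_rot: [0.931, 0.365, 0.0, 0.0]
ft_force: [-0.5, -1.1, 0.4]
width: 0.0177
grip_force: 29.9
```

Run:
```python
from h import *
S=r.camera("side")[:,:,::-1].copy()
go([.456,-.3155,.28])
```

```text
t 15.33 [ 0.4521 -0.3169  0.0326] yaw 42.8 tilt z [ 1.e-04 -0.e+00 -1.e+00] F [ 0.3 -1.  -0.5] w 0.0173 g 29.9 q [-0.1   0.45  0.76  1.89 -0.38  0.95  0.01]
[0.456, -0.3155, 0.28] -> cm [  0.38   0.17 -24.74]
```

Emit:
arm_command:
  moves: [0,0,-0.5,0,0,0,-1.5,0,0,0,-2,0,0,0,-2.2,0,0,0,-2.2,0,0,0,-2.2,0,0,0,-2.2,0,0,0,-2.2,0,0,0,-2.2,0,0,0,-2.2,0,0,0,-1.7,0,0,0,-0.8,0]

```text
time: 16.33
ee_pos: [0.4524, -0.3173, 0.254]
eef_rot: [0.931, 0.365, 0.001, 0.001]
ft_force: [-0.0, -0.9, -1.5]
width: 0.0179
grip_force: 29.9
```

Emit:
arm_command:
  moves: [0,0,0,-6.5,0,0,0,-6.5,0,0,0,-6.5,0,0,0,-6.5,0,0,0,-6.5,0,0,0,-6.5,0,0,0,-6.5,0,0,0,-6.5,0,0,0,0]

```text
time: 17.08
ee_pos: [0.4516, -0.3167, 0.251]
eef_rot: [0.675, 0.738, -0.0, -0.001]
ft_force: [-0.0, 0.3, -2.7]
width: 0.0178
grip_force: 29.9
```

Run:
```python
from h import *
go([.579,.055,.25])
# chuck circle fits from stored pictures
for n,f in(("top","top3"),("side","side0")):
    im=cv2.imread(f"pics/{f}.png"); gr=cv2.GaussianBlur(cv2.cvtColor(im,cv2.COLOR_BGR2GRAY),(0,0),.6)
    for z,lo,hi in((.07,.094,.106),):
        c0=np.array([.579,.055]); rr=np.arange(lo,hi,.0005)
        for it in range(4):
            P=[];W=[]
            for t in np.radians(np.arange(0,360,3)):
                e=np.array([np.cos(t),np.sin(t)])
                pts=np.array([proj(n,[*(c0+q*e),z]) for q in rr],np.float32)
                v=cv2.remap(gr,pts[None,:,0],pts[None,:,1],cv2.INTER_LINEAR)[0].astype(float); d=-np.gradient(v); k=d.argmax()
                if 2<k<len(rr)-3 and d[k]>4: P.append(c0+rr[k]*e)
            P=np.array(P); w=np.ones(len(P))
            for _ in range(8):
                x=np.linalg.lstsq(np.c_[2*P,np.ones(len(P))]*w[:,None],(P**2).sum(1)*w,rcond=None)[0]
                rad=np.sqrt(x[2]+x[0]**2+x[1]**2); e=np.hypot(*(P-x[:2]).T)-rad; w=1/(1+(e/.001)**2)
            c0=x[:2]
        print(n,z,c0,rad,len(P),np.median(abs(e)))
```

```text
t 17.08 [ 0.4516 -0.3167  0.251 ] yaw 95.1 tilt z [-1.e-03  6.e-04 -1.e+00] F [-0.   0.3 -2.7] w 0.0178 g 29.9 q [-0.14  0.18  0.76  1.65 -0.12  1.37  0.73]
[0.579, 0.055, 0.25] -> cm [35.88 16.02  0.11]
top 0.07 [0.57671898 0.05556239] 0.09684333748770102 23 0.000323487002749534
side 0.07 [0.58075928 0.05605128] 0.10010612102215166 23 0.0005479212133249894
```

Emit:
arm_command:
  moves: [1.5,0.7,0,0,3.3,1.48,0,0,3.3,1.48,0,0,3.3,1.48,0,0,3.3,1.48,0,0,3.3,1.48,0,0,3.3,1.48,0,0,3.3,1.48,0,0,3.3,1.48,0,0,3.3,1.48,0,0,3.0,1.3,0,0,1.5,0.7,0,0]

```text
time: 18.08
ee_pos: [0.5817, 0.0576, 0.2506]
eef_rot: [0.676, 0.737, -0.0, -0.001]
ft_force: [-0.1, 0.5, -1.2]
width: 0.0178
grip_force: 29.9
```

Emit:
arm_command:
  moves: [0,0,0,0,0,0,0,0,0,0,0,0,0,0,0,0,0,0,0,0]

```text
time: 18.5
ee_pos: [0.5814, 0.0509, 0.2518]
eef_rot: [0.678, 0.735, 0.0, 0.0]
ft_force: [0.5, 1.0, -1.9]
width: 0.0176
grip_force: 29.9
```

Run:
```python
from h import *
S=r.camera("side")[:,:,::-1].copy();T=r.camera("top")[:,:,::-1].copy()
go([.579,.0536,.25],[.579,.0536,.203+.004])
cv2.imwrite("pics/side4.png",S)
cv2.imwrite("pics/m7.png",np.hstack([crop(S,331,155,66,90),crop(T,293,160,66,90)]))
# lid in side: orange mask outline -> ellipse extents
m=orange(S[:,:,::-1].copy()); cs,_=cv2.findContours(m[:230,250:420],cv2.RETR_EXTERNAL,cv2.CHAIN_APPROX_NONE)
c=max(cs,key=cv2.contourArea)[:,0]+[250,0]; print("orange bbox",c.min(0),c.max(0))
z=r.read_state()['ee_pos'][2]-.0326; print("pred",[proj("side",[.579,.0552,z+h]) for h in(0,.027)])
```

```text
t 18.60 [0.5815 0.0515 0.2518] yaw 94.7 tilt z [ 3.e-04  2.e-04 -1.e+00] F [ 0.2 -0.2 -1.5] w 0.0178 g 29.9 q [-0.58  0.24  0.5   1.56 -0.11  1.38  0.01]
[0.579, 0.0536, 0.25] -> cm [ 0.23 -0.23  0.18]
[0.579, 0.0536, 0.20700000000000002] -> cm [-0.  -0.   4.3]
orange bbox [316 145] [347 167]
pred [array([330.86204781, 158.24758809]), array([330.8745624 , 152.16957072])]
```

View pics/m7.png

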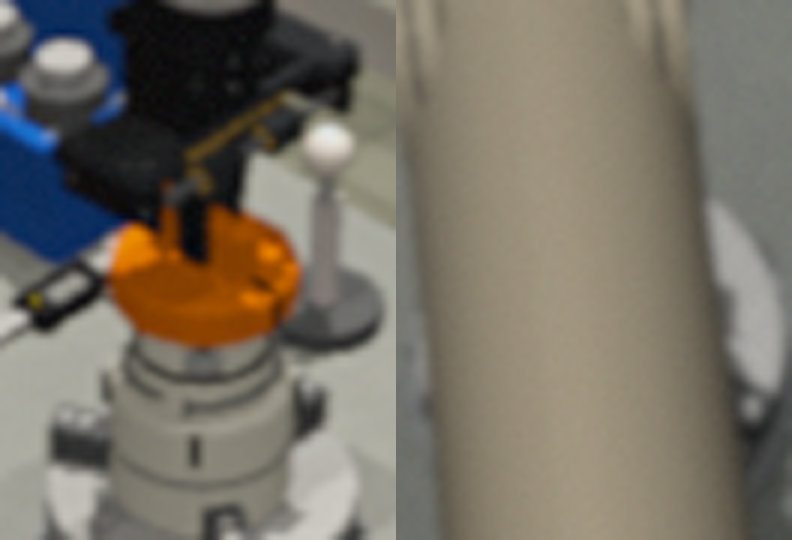

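The lid is held level above the neck. In the side crop it spans about x 108–300, and the canister body spans nearly the same columns. I'll measure both edges numerically.

Run:
```python
from h import *
S=cv2.imread("pics/side4.png").astype(np.float32); S0=cv2.imread("pics/side0.png").astype(np.float32)
def edges(im,v,a,b,ref=None):
    row=cv2.GaussianBlur(im,(0,0),.7)[v]; g=np.abs(np.gradient(row,axis=0)).sum(1)
    def pk(lo,hi):
        k=lo+g[lo:hi].argmax(); y0,y1,y2=g[k-1:k+2]; return k+.5*(y0-y2)/(y0-2*y1+y2)
    return pk(a-4,a+5),pk(b-4,b+5)
for v in(152,154,156,158,160): e=edges(S,v,316,348); print("lid",v,np.round(e,2),np.mean(e).round(2))
for n,im in(("S4",S),("S0",S0)):
  for v in(182,184,186,188): e=edges(im,v,316,347); print(n,"body",v,np.round(e,2),np.mean(e).round(2))
  for v in(171,172,173,174,): e=edges(im,v,319,344); print(n,"neck",v,np.round(e,2),np.mean(e).round(2))
for p in([.579,.0552,.24],[.579,.0552,.14],[.582,.0522,.24]): print(p,proj("side",p))
```

```text
lid 152 [316.67 346.54] 331.61
lid 154 [312.8  347.24] 330.02
lid 156 [311.81 347.49] 329.65
lid 158 [311.25 347.17] 329.21
lid 160 [312.92 346.46] 329.69
S4 body 182 [316.66 349.39] 333.02
S4 body 184 [316.2 347. ] 331.6
S4 body 186 [315.77 345.98] 330.88
S4 body 188 [313.18 345.94] 329.56
S4 neck 171 [317.71 344.98] 331.34
S4 neck 172 [318.04 344.85] 331.44
S4 neck 173 [318.36 343.96] 331.16
S4 neck 174 [318.35 348.12] 333.24
S0 body 182 [316.5  349.23] 332.86
S0 body 184 [316.15 347.16] 331.66
S0 body 186 [315.74 346.1 ] 330.92
S0 body 188 [313.03 345.99] 329.51
S0 neck 171 [318.35 344.19] 331.27
S0 neck 172 [318.19 344.26] 331.22
S0 neck 173 [318.29 343.9 ] 331.09
S0 neck 174 [315.91 346.23] 331.07
[0.579, 0.0552, 0.24] [330.8716575  153.58040639]
[0.579, 0.0552, 0.14] [330.82669208 175.41897587]
[0.582, 0.0522, 0.24] [332.04582735 153.5952861 ]
```

Emit:
arm_command:
  moves: [0.03,-0.06,0.8,0,0.03,-0.06,0.8,0,0,0,0.8,0,0,0,0.6,0,0,0,0.4,0,0,0,0,0,0,0,0,0,0,0,0,0]
  squeeze: 10

```text
time: 19.27
ee_pos: [0.5805, 0.0529, 0.2179]
eef_rot: [0.677, 0.736, 0.0, 0.0]
ft_force: [-0.1, 0.1, -0.9]
width: 0.0179
grip_force: 10.0
```

```bash
python3 -c "
from h import *
go([.5803,.0521,.2026])"
```

```text
t 19.27 [0.5805 0.0529 0.2179] yaw 94.8 tilt z [ 5.e-04  2.e-04 -1.e+00] F [-0.1  0.1 -0.9] w 0.0179 g 10.0 q [-0.58  0.25  0.49  1.61 -0.12  1.31  0.01]
[0.5803, 0.0521, 0.2026] -> cm [-0.08 -0.03  1.53]
```

Emit:
arm_command:
  moves: [-0.05,0,0.2,0,0,0,0.2,0,0,0,0.2,0,0,0,0.15,0,0,0,0.15,0,0,0,0,0,0,0,0,0]

```text
time: 19.85
ee_pos: [0.5803, 0.0524, 0.2086]
eef_rot: [0.677, 0.736, -0.0, -0.0]
ft_force: [-0.4, -0.6, -0.3]
width: 0.0177
grip_force: 10.0
```

Emit:
arm_command:
  moves: [0,0,0.1,0,0,0,0.1,0,0,0,0.1,0,0,0,0,0,0,0,0,0]

```text
time: 20.27
ee_pos: [0.5803, 0.0524, 0.2056]
eef_rot: [0.677, 0.736, -0.0, -0.0]
ft_force: [0.6, 0.6, -1.6]
width: 0.0181
grip_force: 10.0
```

Emit:
arm_command:
  moves: [0,0,0.1,0,0,0,0.1,0,0,0,0,0,0,0,0,0]

```text
time: 20.6
ee_pos: [0.5803, 0.0524, 0.2035]
eef_rot: [0.677, 0.736, -0.0, -0.0]
ft_force: [-0.3, 0.8, -0.3]
width: 0.0181
grip_force: 10.0
```

Emit:
arm_command:
  moves: [0,0,0.1,0,0,0,0.05,0,0,0,0,0,0,0,0,0,0,0,0,0]

```text
time: 21.02
ee_pos: [0.5804, 0.0524, 0.2021]
eef_rot: [0.677, 0.736, 0.0, -0.0]
ft_force: [0.1, -0.1, -0.9]
width: 0.0183
grip_force: 10.0
```

```bash
python3 -c "
from h import *
go()"
```

```text
t 21.02 [0.5804 0.0524 0.2021] yaw 94.8 tilt z [ 0.e+00  1.e-04 -1.e+00] F [ 0.1 -0.1 -0.9] w 0.0183 g 10.0 q [-0.58  0.26  0.49  1.63 -0.13  1.28  0.02]
```

Emit:
arm_command:
  moves: [0,0,0.05,0,0,0,0.05,0,0,0,0,0,0,0,0,0]

```text
time: 21.35
ee_pos: [0.5805, 0.0524, 0.2017]
eef_rot: [0.677, 0.736, 0.0, 0.0]
ft_force: [-3.0, -0.6, 5.3]
width: 0.0179
grip_force: 10.0
```

Emit:
arm_command:
  moves: [0,0,0,0,0,0,0,0,0,0,0,0,0,0,0,0,0,0,0,0]
  fingers: 25

```text
time: 21.77
ee_pos: [0.5804, 0.0524, 0.201]
eef_rot: [0.677, 0.736, -0.0, -0.0]
ft_force: [0.5, -0.3, -0.7]
width: 0.0216
grip_force: 0.0
```

Run:
```python
from h import *
S=r.camera("side")[:,:,::-1].copy(); cv2.imwrite("pics/side5.png",S); go()
cv2.imwrite("pics/m8.png",crop(S,331,155,66,90,6))
m=orange(S[:,:,::-1].copy())[:230,250:420]; ys,xs=np.nonzero(m); print(xs.min()+250,xs.max()+250,ys.min(),ys.max())
im=S.astype(np.float32)
# lower skirt edge at axis column
for u in (322,326,331,336,340): print(u,[tuple(S[v,u]) for v in range(170,180)])
```

```text
t 21.82 [0.5803 0.0524 0.201 ] yaw 94.8 tilt z [-1.e-04  0.e+00 -1.e+00] F [-0.5 -0.1  0.7] w 0.0217 g 0.0 q [-0.58  0.26  0.49  1.63 -0.13  1.28  0.02]
316 347 156 178
322 [(np.uint8(0), np.uint8(65), np.uint8(139)), (np.uint8(0), np.uint8(68), np.uint8(141)), (np.uint8(0), np.uint8(64), np.uint8(136)), (np.uint8(0), np.uint8(64), np.uint8(133)), (np.uint8(0), np.uint8(61), np.uint8(132)), (np.uint8(0), np.uint8(61), np.uint8(132)), (np.uint8(46), np.uint8(79), np.uint8(132)), (np.uint8(93), np.uint8(110), np.uint8(131)), (np.uint8(115), np.uint8(127), np.uint8(131)), (np.uint8(119), np.uint8(131), np.uint8(134))]
326 [(np.uint8(0), np.uint8(62), np.uint8(133)), (np.uint8(0), np.uint8(65), np.uint8(139)), (np.uint8(0), np.uint8(73), np.uint8(149)), (np.uint8(0), np.uint8(69), np.uint8(144)), (np.uint8(0), np.uint8(67), np.uint8(139)), (np.uint8(0), np.uint8(65), np.uint8(138)), (np.uint8(0), np.uint8(64), np.uint8(138)), (np.uint8(32), np.uint8(75), np.uint8(137)), (np.uint8(86), np.uint8(106), np.uint8(134)), (np.uint8(111), np.uint8(125), np.uint8(132))]
331 [(np.uint8(0), np.uint
[... 629 characters left out ...]
), np.uint8(140)), (np.uint8(0), np.uint8(64), np.uint8(137)), (np.uint8(0), np.uint8(62), np.uint8(138)), (np.uint8(24), np.uint8(72), np.uint8(137)), (np.uint8(81), np.uint8(104), np.uint8(136)), (np.uint8(109), np.uint8(122), np.uint8(132))]
340 [(np.uint8(0), np.uint8(115), np.uint8(215)), (np.uint8(0), np.uint8(110), np.uint8(208)), (np.uint8(0), np.uint8(83), np.uint8(169)), (np.uint8(0), np.uint8(69), np.uint8(144)), (np.uint8(0), np.uint8(64), np.uint8(137)), (np.uint8(0), np.uint8(64), np.uint8(137)), (np.uint8(37), np.uint8(76), np.uint8(136)), (np.uint8(87), np.uint8(106), np.uint8(132)), (np.uint8(113), np.uint8(126), np.uint8(132)), (np.uint8(123), np.uint8(136), np.uint8(139))]
```

View pics/m8.png

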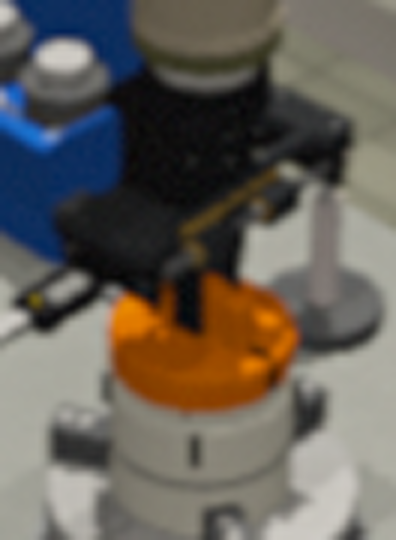

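The lid sits level on the neck. Its skirt edge at about (200,405) is just above the body shoulder, with a mark below at (195,450). Next I'll narrow the slack and turn backward.

```bash
cat >> h.py <<'E'
def lidz():
    S=r.camera("side").astype(float); out=[]
    s=S[:,:,0]-S[:,:,2]            # red-blue: orange strong
    for u in range(327,336):
        col=s[160:195,u]; k=np.nonzero(col>70)[0].max(); v=160+k+(col[k]-70)/(col[k]-col[k+1]+1e-9); out.append((u,v))
    u,v=np.mean(out,0)
    zs=np.arange(.15,.185,.0005); d=np.array([-.7,-.714])*.057
    pv=[proj("side",[.579+d[0],.0548+d[1],z])[1] for z in zs]
    print("skirt edge v %.2f -> lid z rel rim %.1f mm"%(v,(np.interp(-v,-np.array(pv),zs)-.18)*1e3))
E
python3 -c "
from h import *
lidz(); go()"
```

```text
skirt edge v 178.11 -> lid z rel rim -7.6 mm
t 21.87 [0.5803 0.0524 0.201 ] yaw 94.8 tilt z [-1.e-04  0.e+00 -1.e+00] F [-0.5 -0.9 -0.2] w 0.0217 g 0.0 q [-0.58  0.26  0.49  1.63 -0.13  1.28  0.02]
```

Emit:
arm_command:
  moves: [0,0,0,0,0,0,0,0,0,0,0,-3,0,0,0,-3,0,0,0,-3,0,0,0,-3,0,0,0,-3,0,0,0,0]
  fingers: 22

```text
time: 22.53
ee_pos: [0.5808, 0.0524, 0.2016]
eef_rot: [0.574, 0.819, 0.001, 0.0]
ft_force: [-0.0, 0.2, 3.4]
width: 0.0191
grip_force: 2.3
```

```bash
python3 -c "
from h import *
lidz(); go(); print(r.read_state()['torque'])"
```

```text
skirt edge v 178.08 -> lid z rel rim -7.5 mm
t 22.58 [0.5808 0.0524 0.2016] yaw 109.8 tilt z [ 1.2e-03  4.0e-04 -1.0e+00] F [ 1.2 -0.1  2.5] w 0.0190 g 1.7 q [-0.55  0.26  0.45  1.63 -0.12  1.28  0.27]
[-0.01889505 -0.21150626 -0.02235788]
```

Emit:
arm_command:
  moves: [0,0,0,-3,0,0,0,-3,0,0,0,-2,0,0,0,0,0,0,0,0]

```text
time: 23.0
ee_pos: [0.5803, 0.0526, 0.2011]
eef_rot: [0.517, 0.856, 0.0, -0.0]
ft_force: [1.0, 0.5, 0.6]
width: 0.0192
grip_force: 0.5
```

```bash
python3 -c "
from h import *
lidz(); go(); print(r.read_state()['torque'])"
```

```text
skirt edge v 179.48 -> lid z rel rim -14.0 mm
t 23.05 [0.5804 0.0526 0.2011] yaw 117.7 tilt z [-0.e+00  2.e-04 -1.e+00] F [0.3 0.4 0.7] w 0.0192 g 0.5 q [-0.53  0.26  0.44  1.63 -0.11  1.28  0.41]
[ 0.14223806 -0.1867931  -0.00364359]
```

Emit:
arm_command:
  moves: [0,0,0.2,0,0,0,0.2,0,0,0,0.2,0,0,0,0,3,0,0,0,4,0,0,0,4,0,0,0,4,0,0,0,4,0,0,0,4,0,0,0,4,0,0,0,0]
  squeeze: 60

```text
time: 23.97
ee_pos: [0.58, 0.0523, 0.1946]
eef_rot: [0.703, 0.711, -0.0, -0.0]
ft_force: [-0.1, 0.2, -0.6]
width: 0.0194
grip_force: 0.1
```

```bash
python3 -c "
from h import *
lidz(); go(); print(r.read_state()['torque'])"
```

```text
skirt edge v 179.52 -> lid z rel rim -14.1 mm
t 24.02 [0.58   0.0524 0.1947] yaw 90.9 tilt z [-9.e-04 -3.e-04 -1.e+00] F [ 0.2 -0.3 -0.7] w 0.0191 g 0.1 q [-0.58  0.27  0.5   1.64 -0.13  1.27 -0.05]
[-0.07609712  0.08517906 -0.00304077]
```

Emit:
arm_command:
  moves: [0,0,0,4,0,0,0,4,0,0,0.05,4,0,0,0,4,0,0,0.05,4,0,0,0,4,0,0,0.05,4,0,0,0,4,0,0,0.05,4,0,0,0,0]

```text
time: 24.85
ee_pos: [0.58, 0.0527, 0.1929]
eef_rot: [0.888, 0.46, -0.0, -0.0]
ft_force: [-1.5, 1.0, -0.6]
width: 0.0191
grip_force: 2.3
```

```bash
python3 -c "
from h import *
lidz(); go(); print(r.read_state()['torque'])"
```

```text
skirt edge v 179.29 -> lid z rel rim -13.1 mm
t 24.90 [0.58   0.0527 0.1928] yaw 55.0 tilt z [-8.e-04  1.e-04 -1.e+00] F [-0.3  0.9 -0.3] w 0.0190 g 1.5 q [-0.65  0.28  0.58  1.65 -0.16  1.26 -0.65]
[0.15806605 0.32460015 0.06539779]
```

Emit:
arm_command:
  moves: [0,0,0,3,0,0,0,3,0,0,0,3,0,0,0,3,0,0,0,0,0,0,0,0]

```text
time: 25.4
ee_pos: [0.5796, 0.0527, 0.1923]
eef_rot: [0.93, 0.367, -0.001, -0.0]
ft_force: [-2.2, 2.4, -6.2]
width: 0.0195
grip_force: 7.0
```

Run:
```python
from h import *
lidz(); go(); print(r.read_state()['torque'])
S=r.camera("side").astype(int)
# dark pointer on skirt: list brightness along skirt rows; mark columns
for v in (168,171,174,176,178,180,182,184,186,188): print(v,S[v,312:352].max(1).tolist())
```

```text
skirt edge v 179.63 -> lid z rel rim -14.6 mm
t 25.45 [0.5796 0.0527 0.1923] yaw 43.1 tilt z [-0.002  0.    -1.   ] F [-2.5  1.1 -7. ] w 0.0192 g 7.4 q [-0.68  0.28  0.61  1.65 -0.17  1.27 -0.85]
[0.31237967 0.68020248 0.21014092]
168 [169, 170, 170, 166, 150, 133, 131, 134, 135, 134, 133, 135, 133, 134, 134, 133, 133, 131, 134, 140, 141, 141, 134, 129, 133, 134, 134, 135, 150, 182, 192, 192, 184, 162, 146, 123, 91, 71, 66, 65]
171 [170, 170, 161, 149, 136, 128, 132, 139, 145, 149, 151, 154, 157, 156, 156, 156, 154, 150, 145, 126, 113, 127, 144, 150, 150, 149, 150, 151, 165, 198, 222, 223, 204, 167, 141, 145, 156, 164, 171, 175]
174 [171, 169, 144, 94, 97, 122, 128, 128, 129, 134, 140, 142, 145, 150, 154, 157, 156, 158, 158, 138, 112, 136, 159, 162, 161, 162, 165, 162, 154, 154, 149, 134, 131, 125, 105, 88, 134, 154, 140, 137]
176 [171, 170, 148, 105, 99, 120, 130, 129, 129, 130, 132, 133, 134, 135, 137, 135, 138, 140, 139, 124, 102, 121, 140, 143, 141, 139, 138, 138, 137, 135, 134, 133, 132, 126, 100, 65, 79, 95, 81, 77]
178 [147, 149, 153, 147, 127, 119, 123, 129, 133, 133, 133, 13
[... 431 characters left out ...]
23, 140, 143, 141, 138, 136, 136, 133, 133, 133, 132, 130, 129, 125, 116, 96, 71, 76, 113, 152, 172]
184 [49, 50, 49, 52, 79, 106, 117, 122, 124, 125, 127, 129, 129, 131, 132, 134, 131, 102, 65, 101, 132, 136, 135, 135, 135, 135, 133, 134, 132, 132, 132, 127, 121, 108, 113, 149, 172, 181, 185, 185]
186 [50, 48, 45, 56, 88, 102, 103, 111, 122, 126, 129, 129, 131, 130, 132, 134, 131, 102, 66, 103, 132, 137, 136, 136, 136, 136, 135, 135, 134, 133, 127, 117, 104, 110, 144, 174, 185, 184, 183, 183]
188 [134, 122, 95, 81, 97, 114, 117, 111, 103, 101, 109, 119, 127, 130, 133, 134, 134, 129, 123, 129, 136, 136, 136, 136, 137, 134, 132, 128, 120, 108, 105, 111, 115, 122, 148, 173, 183, 182, 182, 182]
```

The pointer is at column 332 and the mark at 330, so about 6° remains.

Emit:
arm_command:
  moves: [0,0,0.05,3,0,0,0.05,3,0,0,0,3,0,0,0,0,0,0,0,0]

```text
time: 25.92
ee_pos: [0.5792, 0.0537, 0.1919]
eef_rot: [0.956, 0.293, -0.001, -0.001]
ft_force: [-6.9, 4.7, -0.8]
width: 0.0195
grip_force: 29.4
```

```bash
cat >> h.py <<'E'
def ptr():
    S=r.camera("side").astype(float).max(2)
    f=lambda v:(lambda w:(w*np.arange(322,342)).sum()/w.sum())(np.clip(120-S[v,322:342],0,None)+1e-6)
    print("pointer",[round(f(v),2) for v in(173,174,175,176,177,178)],"mark",[round(f(v),2) for v in(183,184,185,186)])
E
python3 -c "
from h import *
lidz(); ptr(); go(); print(r.read_state()['torque'])"
```

```text
skirt edge v 179.47 -> lid z rel rim -13.9 mm
pointer [np.float64(330.38), np.float64(331.5), np.float64(331.5), np.float64(330.03), np.float64(330.03), np.float64(330.04)] mark [np.float64(329.97), np.float64(330.0), np.float64(329.99), np.float64(329.98)]
t 26.02 [0.5792 0.0536 0.1919] yaw 34.1 tilt z [-0.0028  0.0011 -1.    ] F [-8.   3.9 -0.8] w 0.0197 g 29.4 q [-0.7   0.29  0.64  1.65 -0.18  1.27 -1.  ]
[0.72535147 1.75349226 0.81826228]
```

It is at the mark and the torque has risen, so it is at the stop. I'll unload, open and check.

Emit:
arm_command:
  moves: [0,0,0,-3,0,0,0,-2,0,0,0,0,0,0,0,0,0,0,0,0,0,0,0,0]
  fingers: 60

```text
time: 26.52
ee_pos: [0.5806, 0.0522, 0.1924]
eef_rot: [0.943, 0.332, 0.0, 0.0]
ft_force: [-0.2, 0.2, -0.8]
width: 0.0489
grip_force: 0.0
```

Emit:
arm_command:
  moves: [0,0,-0.5,0,0,0,-1,0,0,0,-1.5,0,0,0,-2,0,0,0,-2,0,0,0,-2,0,0,0,-2,0,0,0,-1,0,0,0,0,0]

```text
time: 27.27
ee_pos: [0.5813, 0.0523, 0.315]
eef_rot: [0.943, 0.332, 0.002, 0.0]
ft_force: [0.8, 0.1, -0.2]
width: 0.052
grip_force: 0.0
```

Run:
```python
from h import *
S=r.camera("side"); cv2.imwrite("pics/side6.png",S[:,:,::-1]); go(); lidz(); ptr()
B=cv2.imread("pics/side5.png")[:,:,::-1]
# compare skirt lower edge, columns clear of the pointer, resting (5) vs now (6)
for n,im in(("rest",B),("now",S)):
    s=im[:,:,0].astype(float)-im[:,:,2]; o=[]
    for u in(319,321,323,325,337,339,341,343):
        c=s[160:195,u];k=np.nonzero(c>50)[0].max();o.append(160+k+(c[k]-50)/(c[k]-c[k+1]))
    print(n,np.round(o,2))
print("px per mm",(proj("side",[.54,.014,.16])-proj("side",[.54,.014,.17]))/10)
```

```text
t 27.32 [0.5808 0.0523 0.3131] yaw 38.8 tilt z [ 1.9e-03  6.0e-04 -1.0e+00] F [ 0.5  0.2 -1.2] w 0.0523 g 0.0 q [-0.7   0.22  0.64  1.46 -0.13  1.5  -0.95]
skirt edge v 179.60 -> lid z rel rim -14.5 mm
pointer [np.float64(330.57), np.float64(331.0), np.float64(330.54), np.float64(330.36), np.float64(330.33), np.float64(330.28)] mark [np.float64(329.97), np.float64(329.98), np.float64(330.0), np.float64(329.99)]
rest [174.8  176.24 177.25 177.76 177.81 177.36 176.48 173.61]
now [176.56 177.68 178.72 179.52 179.58 178.86 178.03 176.79]
px per mm [-0.00048073  0.21623201]
```

Run:
```python
from h import *
B=cv2.imread("pics/side5.png")[:,:,::-1].astype(float); S=r.camera("side").astype(float)
o=[]
for im in(B,S):
    s=(im[:,:,0]-im[:,:,2])/(im[:,:,0]+im[:,:,2]); l=[]
    for u in [*range(318,327),*range(335,345)]:
        c=s[160:195,u];k=np.nonzero(c>.45)[0].max();l.append(160+k+(c[k]-.45)/(c[k]-c[k+1]))
    o.append(l)
d=np.array(o[1])-o[0]; print(d.round(2),np.median(d)/.216)
go(); ptr()
```

```text
[1.79 1.73 1.67 1.42 1.51 1.37 1.65 1.73 1.65 1.76 1.66 1.71 1.82 1.54
 1.52 1.68 2.08 2.34 2.05] 7.767239141244096
t 27.47 [0.5799 0.0525 0.3109] yaw 38.8 tilt z [-1.8e-03 -4.0e-04 -1.0e+00] F [-0.2  0.  -0.1] w 0.0521 g 0.0 q [-0.7   0.23  0.64  1.46 -0.13  1.5  -0.95]
pointer [np.float64(330.62), np.float64(331.0), np.float64(330.54), np.float64(330.36), np.float64(330.34), np.float64(330.3)] mark [np.float64(329.97), np.float64(329.98), np.float64(329.99), np.float64(329.99)]
```

Release looks good. I'll check the lid's height by touching the bar top gently with shut fingers. If the lid is home, the bar top is at z = 0.219.

Emit:
arm_command:
  moves: [0,0,1,0,0,0,1.2,0,0,0,1.2,0,0,0,1.2,0,0,0,1.2,0,0,0,0.8,0,0,0,0.4,0,0,0,0,0,0,0,0,0,0,0,0,0,0,0,0,0]
  fingers: 0
  squeeze: 20

```text
time: 28.43
ee_pos: [0.5807, 0.0524, 0.2428]
eef_rot: [0.943, 0.333, 0.001, 0.0]
ft_force: [0.6, -0.7, 0.5]
width: 0.0005
grip_force: 0.0
```

Emit:
arm_command:
  moves: [0,0,0.4,0,0,0,0.4,0,0,0,0.3,0,0,0,0.2,0,0,0,0,0,0,0,0,0]

```text
time: 28.93
ee_pos: [0.5803, 0.0524, 0.229]
eef_rot: [0.943, 0.333, -0.0, -0.0]
ft_force: [-0.1, -0.2, -0.5]
width: 0.0007
grip_force: 0.0
```

Emit:
arm_command:
  moves: [0,0,0.3,0,0,0,0.3,0,0,0,0.1,0,0,0,0.05,0,0,0,0,0,0,0,0,0]

```text
time: 29.43
ee_pos: [0.5804, 0.0524, 0.2217]
eef_rot: [0.943, 0.333, 0.0, -0.0]
ft_force: [0.1, 0.7, 0.1]
width: 0.0006
grip_force: 0.0
```

Emit:
arm_command:
  moves: [0,0,0.1,0,0,0,0,0,0,0,0,0]

```text
time: 29.68
ee_pos: [0.5804, 0.0524, 0.2206]
eef_rot: [0.943, 0.333, 0.0, -0.0]
ft_force: [-0.3, 0.4, 0.3]
width: 0.0006
grip_force: 0.0
```

Emit:
arm_command:
  moves: [0,0,0.07,0,0,0,0,0,0,0,0,0]

```text
time: 29.93
ee_pos: [0.5803, 0.0524, 0.2199]
eef_rot: [0.943, 0.333, -0.0, -0.0]
ft_force: [0.0, -0.5, 0.4]
width: 0.0001
grip_force: 0.0
```

Emit:
arm_command:
  moves: [0,0,0.07,0,0,0,0,0,0,0,0,0]

```text
time: 30.18
ee_pos: [0.5805, 0.0524, 0.2196]
eef_rot: [0.943, 0.332, 0.0, -0.0]
ft_force: [-1.3, 0.0, 4.5]
width: 0.0002
grip_force: 2.3
```

Contact came at z = 0.2196, so the lid sits about 19.5 mm below the rim and is home. I'll back off and hand in.

Emit:
arm_command:
  moves: [0,0,-0.3,0,0,0,-1,0,0,0,-1.5,0,0,0,-2,0,0,0,-2,0,0,0,-1,0,0,0,0,0,0,0,0,0,0,0,0,0]

```text
time: 30.93
ee_pos: [0.5799, 0.0525, 0.2961]
eef_rot: [0.943, 0.333, -0.001, -0.0]
ft_force: [-0.2, 0.8, -1.0]
width: 0.0006
grip_force: 0.0
```

```bash
python3 -c "
from h import *
ptr(); go(); print(r.close_job())"
```

```text
pointer [np.float64(330.59), np.float64(331.0), np.float64(330.69), np.float64(330.5), np.float64(330.49), np.float64(330.47)] mark [np.float64(329.97), np.float64(329.98), np.float64(329.99), np.float64(330.01)]
t 30.98 [0.5799 0.0525 0.296 ] yaw 38.8 tilt z [-1.8e-03 -4.0e-04 -1.0e+00] F [ 1.2 -0.4 -0.1] w 0.0005 g 0.0 q [-0.7   0.23  0.64  1.49 -0.14  1.47 -0.95]
the job is handed in; nothing more can be done
None
```

The master gear stands in the canister, and the lid is screwed home with its pointer within about 2° of a mark and about 19.5 mm below the rim; I let go and handed the job in at about 31 s, but the hand-in gave no verdict.

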